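# Open up the clay bowl cabinet

## Robot

A 6-joint arm with a two-finger parallel gripper is mounted at the origin on the work surface. World frame = base frame: x ahead of the robot, y to its left, z up, the work surface at z = 0. Lengths are in mm, angles in rad, forces in N, time in s.
With the tool pointing down it reaches from about 350 to 975 mm from the base axis. Payload 7.1 kg.
Tool frame: the origin (TCP) lies midway between the tips of the shut fingers; the grasp point (between the pads) lies 19 mm behind it (r.grasp_offset is the distance from the TCP to the grasp point, in mm); y points along the fingers, x is the direction in which the jaws open and shut, and the axes are right-handed (so a half turn about y gives the same grasp; the last joint's range is limited). The gripper opens to 88 mm and grips with 3 to 60 N. Pads are 20 mm wide; open, the fingers measure 115 mm over their backs; the gripper's body (75 mm by 178 mm) begins 61 mm behind the grasp point.
Start: joints at [1.211, 0.423, 1.63, -0, 1.089, -0.019], TCP at [208.869, 589.049, 222.675] pointing down, gripper open.
Joint ranges: [-3, 3], [-0.9, 2.11], [0.09, 2.58], [-1.31, 4.45], [0.11, 2.69], [-2.54, 2.54]. Speed limits (rad/s): [2.39, 2.39, 3.01, 3.14, 3.14, 3.14].

## Interface

Orientations are given as a unit quaternion [w, x, y, z].
In Python, from rig import r gives the robot as it stands.
- The arm moves only by the tool arm_command, never from a script. Its argument "rows" is a list of rows, each an object of numbers: "tx", "ty", "tz": the shift along the tool's x, y, z in m; "yaw": the turn about the tool's y in rad. A call has 1 to 8 rows; each row is the pose to reach, as a shift and turn from the pose commanded when the call began, along the tool's axes at that moment; what a row does not reach only later rows make up. A row lasts 1/12 s, in which the tool goes at most 41.7 mm and 7.16 degrees, less where a joint would pass 70% of its speed; a pose out of reach is approached as far as the arm can. A call with a gripper value outside its range is refused whole. "gripper" is the opening, from 0 (shut) to 1 (fully open), set as the call begins (left out, the last holds). The fingers move at their own pace and stop on an object; "grip_force" is the grip in N (left out, the last holds). Time passes only in rows, so rows that repeat a pose let the fingers close. It gives the time, the measured TCP pose, the force and the opening at its end, in the units of the state.
- r.read_state(): the state, without advancing time (a new reading comes with each control period).
- r.capture(name): name is "side" or "top"; returns a dict with "color" (420x560x3 uint8, red, green, blue), "mtx" (3x3 intrinsics, pixels), "position" and "rotation" of the camera in the world. Camera axes: x right, y down, z forward; pixel columns grow to the right and rows downward; lengths in mm; the calibration is good to about 2 mm. A picture is of the moment at which its call begins. There is no depth.
- r.job_done(): hands the job in, once; it reports no verdict.
Trained networks look in the newest picture that a camera, given by its name, has taken for a name from the list of things; names that differ only in an ending like _2 or _b are one class to them, and where a whole thing is asked for, a point or a joint stands for the part that bears it (a point fixed in the world has none). Each returns a list of dicts, best first, with "p" (0 to 1); they miss things now and then, are a little off and sometimes report something else, mostly with a low value. They report only what shows in the picture. A call takes as long as a camera call.
- r.outline_of(camera, label): "pixels" (420x560 bool, what is visible of it) and "rect" ([left, top, right, bottom] in pixels, round what is visible of it).
The state is a dict: "clock": time; "joint_positions": joint angles; "qvel": joint speeds; "joint_efforts": joint torques, N m; "tool_pos": TCP position; "ee_rot": TCP orientation; "force": force on the tool from outside, world axes, zero at the start; "torque": the same for the moment, N m; "width": opening from 0.0 (shut) to 1.0 (fully open).
Only numpy, scipy, OpenCV 4.12 (cv2) and the standard library are available. Lean on these libraries where they do the work, as an engineer would, in place of code of your own. Each camera call takes 0.05 s, during which the arm holds its last target.

## Task

Open up the small double-door bowl cabinet on the preparation bench. Turn the catch at the top fully sideways so it clears the door, swing that latched leaf wide open while the other leaf stays shut, and only then open the overlapped leaf wide too. Leave both leaves standing wide open, about square to the cabinet front, with the catch still turned aside, and do not disturb the two clay bowls and the tin standing around the cabinet.

Things in the scene. Friction and masses are not known exactly. Their poses are not given: they have to be found in the camera images.
- cabinet: Fixed wooden cabinet with two glazed doors, 150 deep x 330 wide x 220 high. Roof board z 192 to 220, reaching 16 mm forward. Origin: on the table, in the carcass front plane, half-way across. x points into the cabinet (away from the robot at yaw 0), y to the left seen from the robot, z up; turned only about z. The 14 mm doors lie just in front of the origin plane, z 23 to 189, and meet at y = 0.
- catch (a joint): Turn catch, a steel bar on the roof's front edge, pivot axis along the cabinet's x. 0 = upright, its 30 mm lower arm hanging in front of the left leaf and locking it; grows as its top peg swings towards the cabinet's +y and down; 1.57 = level (stop). Leaf free above about 1.15. Starts at 0 to 0.3, stays where left (about 2 N at the peg).
- catch_peg (a point): Middle of the catch's finger peg: round steel, 10 mm in diameter, 34 long, pointing along the cabinet's -x from the upper end of the catch. It reaches from 26 to 60 mm forward of the cabinet's origin plane (this point: 44 mm) and turns on a 34 mm radius about catch_pivot.
- catch_pivot (a point): Point on the catch's pivot axis, straight below catch_peg when the catch is upright; 206 mm above the table, cabinet x = -44 mm, y = +97 mm.
- lap_leaf (a joint): Latched leaf: left door (cabinet +y), 158 mm wide, upright hinge at its left edge. A 26 mm strip on its free edge laps 16 mm over the front of the right leaf. 0 = shut, grows as the free edge swings out towards the robot; 1.57 = square to the front, stop at 1.9. Stays where it is left (under 1 N at the handle).
- lap_leaf_handle (a point): Grip point on the latched leaf's handle: an upright round steel bar 11 mm in diameter standing 35 mm off the door face, from about 108 to 188 mm above the table; this point is on the bar's axis, 172 mm above the table, 26 mm left of the doors' meeting line when shut. Moves with the leaf.
- lap_leaf_hinge (a point): Point on the latched leaf's upright hinge axis, 172 mm above the table; cabinet x = -7 mm, y = +160 mm.
- under_leaf (a joint): Overlapped leaf: right door (cabinet -y), 158 mm wide, upright hinge at its right edge; held shut by the strip of the left leaf. 0 = shut, grows as its free edge swings out towards the robot; 1.57 = square to the front, stop at 1.9. Stays where it is left (under 1 N at the handle).
- under_leaf_handle (a point): Grip point on the overlapped leaf's handle: the same upright bar as on the other leaf (11 mm diameter, 35 mm off the face, from about 108 to 188 mm above the table); this point is on its axis, 172 mm above the table, 42 mm right of the meeting line when shut. Moves with the leaf.
- under_leaf_hinge (a point): Point on the overlapped leaf's upright hinge axis, 172 mm above the table; cabinet x = -7 mm, y = -160 mm.
- bowl_a: Bystander: waisted clay bowl, 76 mm diameter, 102 high, loose, standing on the table in front of the cabinet, clear of the doors' swing. Origin at the centre of its underside.
- bowl_b: Bystander: waisted clay bowl of the same size, loose, on the table beside the cabinet on one side or the other, clear of the doors' swing. Origin at the centre of its underside.
- tin: Bystander: metal tin, 90 mm diameter, 90 high, loose, on the table on the side opposite to bowl_b, clear of the doors' swing. Origin at the centre of its underside.

How it is judged (in metres and radians):
On the way, in this order (a step that is already met when the one before it is completed fails the run):
1. the catch is turned aside while both leaves are still shut (value of joint catch above 1.2 rad and value of joint lap_leaf below 0.15 rad and value of joint under_leaf below 0.1 rad), for 0.2 s.
2. the latched leaf is wide open while the overlapped leaf is still shut (value of joint lap_leaf above 1.2 rad and value of joint under_leaf below 0.15 rad), for 0.2 s.
3. the overlapped leaf is wide open (value of joint under_leaf above 1.2 rad), for 0.2 s.
At the end, for the whole second after the job is handed in: Both leaves stand open by more than 1.2 rad (69 degrees), at rest, and the catch is still turned aside by more than 1.2 rad (value of joint each of catch, lap_leaf, under_leaf above 1.2 rad and velocity of joint lap_leaf between -0.05 and 0.05 rad/s and velocity of joint under_leaf between -0.05 and 0.05 rad/s); the robot touches nothing.
It fails at once if a clay bowl or the tin is shifted by more than 30 mm (distance of any of bowl_a, bowl_b, tin from where it was at the start of the episode above 0.03 m).
It fails at once if a clay bowl or the tin is tipped by more than 0.5 rad (angle between any of bowl_a, bowl_b, tin's own z axis and vertical above 0.5 rad).
It also fails if it takes over 67 s, if anything falls off the work surface, if the arm or the gripper's body presses on something with over 40 N, if the wrist force passes 120 N, or if a joint passes its speed limit or range.

## Working session

There is one attempt and no reset: what is moved stays moved. The work goes in short steps, Python scripts to look and compute and a tool call to move; the robot and the scene stay as the last step left them, time stands still between calls to the robot, and variables do not carry over. Pictures are saved under pics/ and viewed, and the job is handed in when it is done.

Besides the shell and the picture viewer there is one more tool, called after "Call:" in YAML: its name, and indented under it one key for each argument. arm_command: Moves the arm, as the interface text tells. Its arguments: {"type":"object","properties":{"rows":{"type":"array"},"gripper":{"type":"number"},"grip_force":{"type":"number"}},"required":["rows"]}

```bash
ls; mkdir -p pics; python3 - <<'E'
from rig import r
import cv2
s=r.read_state(); print(s['clock'],s['tool_pos'],s['ee_rot'],s['width'],r.grasp_offset)
for n in('side','top'):
    c=r.capture(n); cv2.imwrite(f'pics/{n}0.png',cv2.cvtColor(c['color'],cv2.COLOR_RGB2BGR)); print(n,c['mtx'],c['position'],c['rotation'])
    for l in ('catch','cabinet','bowl_a','tin','catch_peg','lap_leaf_handle','under_leaf_handle','lap_leaf','under_leaf'):
        print(l,[(round(o['p'],2),o['rect']) for o in r.outline_of(n,l)])
E
```

```text
pics
0.0 [208.66954223 588.54220777 221.91654182] [-0.57725454  0.57785198  0.40751064 -0.40841078] 1.001974852436433 18.700000000000003
side [[497.66366901   0.         285.03250217]
 [  0.         497.66366901 210.54743716]
 [  0.           0.           1.        ]] [  250.53384729 -1063.20864134  1405.33284774] [-0.34790709  0.92866896 -0.11955569  0.04733985]
catch [(0.4, [294.9, 175.2, 301.9, 190.3])]
cabinet [(0.75, [292.5, 158.4, 368.0, 280.0])]
bowl_a [(0.85, [227.9, 216.2, 253.9, 254.6]), (0.7, [235.0, 128.0, 256.7, 158.9])]
tin [(0.77, [316.0, 337.1, 349.2, 375.4])]
catch_peg [(0.39, [289.0, 177.5, 302.8, 193.2]), (0.19, [297.0, 189.5, 307.7, 238.8])]
lap_leaf_handle [(0.49, [296.2, 190.4, 306.1, 243.7])]
under_leaf_handle [(0.91, [295.8, 220.7, 319.4, 273.1])]
lap_leaf [(0.66, [295.4, 194.1, 307.2, 237.6])]
under_leaf [(0.74, [295.3, 219.7, 320.2, 278.9])]
top [[434.17823235   0.         285.7824632 ]
 [  0.         434.17823235 212.85024606]
 [  0.           0.           1.        ]] [ 364.80448009    1.70793887 1492.38624651] [ 0.04444626 -0.70058945  0.71083443 -0.04374207]
catch [(0.63, [264.3, 182.9, 274.4, 194.4])]
cabinet [(0.89, [245.4, 128.0, 365.6, 206.3])]
bowl_a [(0.9, [126.7, 218.7, 162.7, 243.3]), (0.68, [270.8, 255.9, 297.9, 275.5])]
tin [(0.9, [414.0, 195.7, 451.9, 228.8])]
catch_peg []
lap_leaf_handle [(0.67, [249.5, 183.4, 306.7, 206.6])]
under_leaf_handle [(0.56, [303.6, 193.1, 353.4, 207.0])]
lap_leaf [(0.82, [254.9, 182.2, 307.0, 206.5])]
under_leaf [(0.73, [305.9, 191.7, 352.2, 204.9])]
```

```bash
python3 - <<'E'
import cv2
for n,(a,b,c,d) in {'side':(110,200,400,390),'top':(110,110,460,290)}.items():
    i=cv2.imread(f'pics/{n}0.png'); i=i[b if n=='top' else 110:d,a:c]
    i=cv2.resize(i,None,fx=2,fy=2,interpolation=cv2.INTER_CUBIC); cv2.imwrite(f'pics/{n}0z.png',i)
E
```

```text
(no output)
```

View pics/side0z.png

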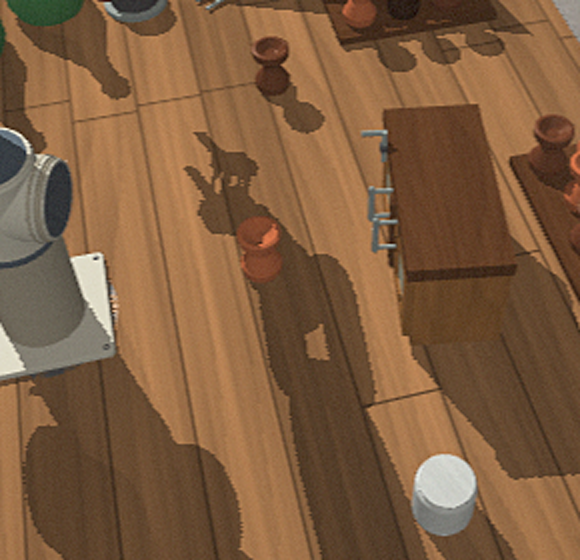

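View pics/top0z.png

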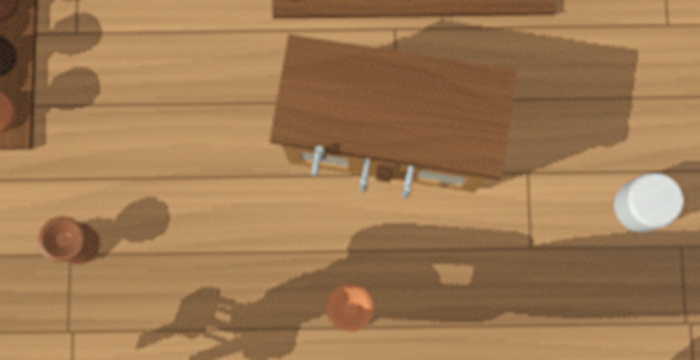

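```bash
cat > h.py <<'E'
import numpy as np, cv2
from scipy.spatial.transform import Rotation as R
from scipy.optimize import least_squares
def Rq(q): return R.from_quat(np.r_[q[1:],q[0]])
CAM={'side':(np.array([[497.66366901,0,285.03250217],[0,497.66366901,210.54743716],[0,0,1]]),np.array([250.53384729,-1063.20864134,1405.33284774]),np.array([-0.34790709,0.92866896,-0.11955569,0.04733985])),
'top':(np.array([[434.17823235,0,285.7824632],[0,434.17823235,212.85024606],[0,0,1]]),np.array([364.80448009,1.70793887,1492.38624651]),np.array([0.04444626,-0.70058945,0.71083443,-0.04374207]))}
def proj(n,P):
    K,p,q=CAM[n]; c=Rq(q).inv().apply(np.atleast_2d(P)-p); u=c@K.T; return u[:,:2]/u[:,2:]
def ray(n,uv,z):
    K,p,q=CAM[n]; d=Rq(q).apply(np.linalg.solve(K,np.r_[uv,1])); return p+d*(z-p[2])/d[2]
def cab(pose,P):
    x,y,a=pose; c,s=np.cos(a),np.sin(a); P=np.atleast_2d(P)
    return np.c_[x+c*P[:,0]-s*P[:,1],y+s*P[:,0]+c*P[:,1],P[:,2]]
def catchpeg(q,x=-44): return [x,97+34*np.sin(q),206+34*np.cos(q)]
def hand(side,q,z=172):
    # lap: hinge(-7,160); handle shut: (-14-35, 26)
    hx,hy,yy=(-7,160,26) if side=='lap' else (-7,-160,-42)
    s=1 if side=='lap' else -1
    d=np.array([-49-hx if False else -42,yy-hy]); a=-q*s
    # free edge swings to -x
    c,sn=np.cos(a),np.sin(a)
    return [hx+c*d[0]-sn*d[1],hy+sn*d[0]+c*d[1],z]
E
python3 - <<'E'
from h import *
roof=np.array([[150,165,220],[150,-165,220],[-16,-165,220],[-16,165,220]])
t=np.array([[254.5,128],[368,146],[360.5,200.5],[245.5,181.5]])
s=np.array([[349,162],[367.5,243],[310,245],[302.5,163.5]])
for use in ('t','s','ts'):
    f=lambda p:np.concatenate([(proj('top',cab(p,roof))-t).ravel()*('t' in use),(proj('side',cab(p,roof))-s).ravel()*('s' in use)])
    o=least_squares(f,[550,0,-.15]); print(use,o.x,np.round(o.fun,1))
p=o.x; np.save('pose.npy',p)
print(cab(p,[hand('lap',0),hand('under',0),hand('lap',1.57),hand('under',1.57),catchpeg(0),catchpeg(.3),catchpeg(1.57)]).round(0))
for n,a in {'side':(110,110),'top':(110,110)}.items():
    i=cv2.imread(f'pics/{n}0.png'); i=cv2.resize(i,None,fx=4,fy=4,interpolation=cv2.INTER_CUBIC)
    P=[hand('lap',0,188),hand('under',0,188),hand('lap',0,108)]+[catchpeg(q,x) for q in(0,.3) for x in (-26,-60)]
    for k,u in enumerate(proj(n,cab(p,P))):
        cv2.circle(i,tuple(int(v*4+2) for v in u),2,[(0,0,255),(0,255,0)][k>4],-1)
    for u in proj(n,cab(p,roof)): cv2.circle(i,tuple(int(v*4+2) for v in u),2,(255,0,255),-1)
    x,y=(230,110) if n=='top' else (240,140)
    cv2.imwrite(f'pics/{n}0o.png',i[y*4:y*4+600,x*4:x*4+640])
print('bowls',ray('top',(350/2+110,308/2+110),100),ray('top',(65/2+110,238/2+110),100),ray('top',(655/2+110,203/2+110),90))
E
```

```text
t [ 6.05571447e+02 -5.21191063e+01 -1.76934068e-01] [ 2.9  0.7 -2.5 -0.1 -2.9 -0.9  2.5  0.5 -0.   0.  -0.  -0.   0.  -0.
 -0.   0. ]
s [ 6.10164880e+02 -5.03126396e+01 -1.97470246e-01] [ 0.  -0.  -0.  -0.  -0.  -0.   0.  -0.   1.   2.7 -1.5 -2.4  1.  -1.9
 -0.6  3. ]
ts [ 6.07545684e+02 -5.15732427e+01 -1.85593706e-01] [ 3.3 -0.3 -2.4 -0.3 -3.2 -1.1  2.3 -0.7 -0.2  2.7 -1.6 -2.4  1.  -1.4
 -1.8  3.5]
[[ 564.  -17.  172.]
 [ 552.  -84.  172.]
 [ 506.  173.  172.]
 [ 447. -227.  172.]
 [ 582.   52.  240.]
 [ 584.   62.  238.]
 [ 588.   85.  206.]]
bowls [375.34839388   6.69073215 100.        ] [493.84609074 463.78064336 100.        ] [ 537.94127744 -491.92434861   90.        ]
```

View pics/top0o.png

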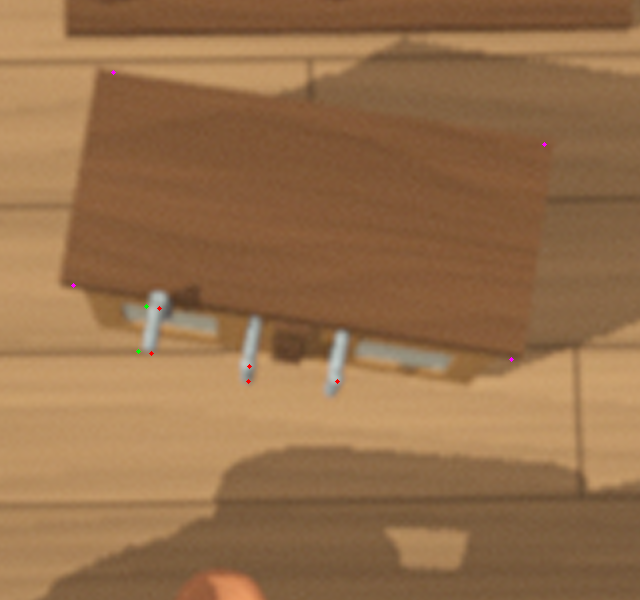

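View pics/side0o.png

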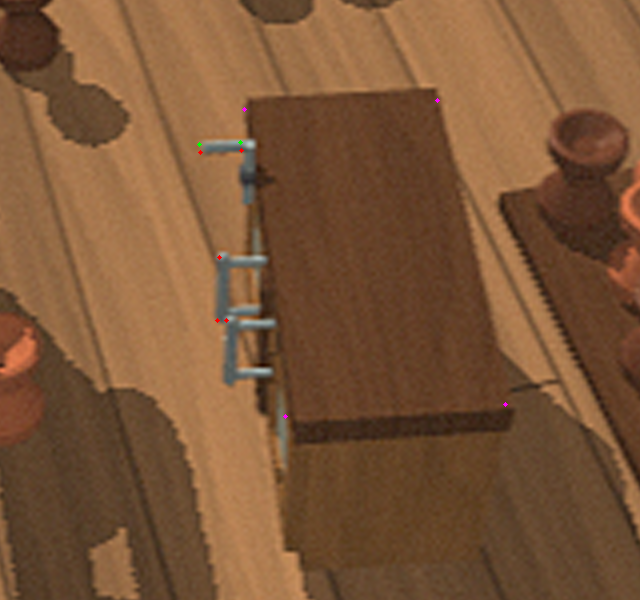

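```bash
cat > fit.py <<'E'
from h import *
def T(l): return (np.array(l)-1.5)/4+[230,110]
def S(l): return (np.array(l)-1.5)/4+[240,140]
tr=T([[98,70],[553,144],[524,360],[61,284]]); sr=S([[437,89],[513,413],[294,423],[247,102]])
def f(v):
    p=v[:3]; w,b,fr,q=v[3:]
    roof=np.array([[b,w,220],[b,-w,220],[-fr,-w,220],[-fr,w,220]])
    P=[hand('lap',0,188),hand('lap',0,108),hand('under',0,188),hand('under',0,108)]
    pg=cab(p,[catchpeg(q,-26),catchpeg(q,-60)])
    return np.concatenate([(proj('top',cab(p,roof))-tr).ravel(),(proj('side',cab(p,roof))-sr).ravel(),
     (proj('side',cab(p,P))-S([[222,256],[222,321],[231,319],[230,382]])).ravel(),
     (proj('top',cab(p,[P[1],P[3]]))-T([[247,379],[332,393]])).ravel(),
     (proj('top',pg)-T([[158,296],[150,350]])).ravel(),(proj('side',pg)-S([[248,146],[201,149]])).ravel()])
o=least_squares(f,[607,-51,-.18,165,150,16,.1],loss='soft_l1',x_scale=[1,1,.01,1,1,1,.1])
print(o.x.round(3)); print(f(o.x).reshape(-1,2).round(1).tolist()); np.save('pose.npy',o.x[:3])
E
python3 fit.py
```

```text
[ 6.11256e+02 -5.17260e+01 -1.79000e-01  1.74259e+02  1.48310e+02
  1.75500e+01  5.30000e-02]
[[0.2, -0.2], [0.4, -0.5], [-0.2, -0.8], [-0.2, -0.6], [-0.3, 0.7], [-0.5, -0.3], [-0.7, 0.6], [-0.6, -0.1], [0.3, 0.1], [-0.2, -0.4], [0.0, 0.2], [-0.3, -0.0], [0.3, -0.6], [-0.1, -0.7], [-0.2, 1.9], [-0.2, -0.3], [-1.0, 0.4], [0.5, 0.2]]
```

```bash
cat >> h.py <<'E'
pose=np.load('pose.npy')
def axes(s):
    return Rq(s['ee_rot']).as_matrix()
def plan(s,targets,yaw=0):
    """targets: TCP world; prints shift in tool axes (m)"""
    M=axes(s)
    for t in np.atleast_2d(targets): print('tool shift', ((np.array(t)-s['tool_pos'])@M/1000).round(4))
def jawerr(s,want):  # turn about tool y bringing tool x onto +-want (cabinet angle dir)
    M=axes(s); w=np.array(want)
    l=M.T@w; a=np.arctan2(-l[2],l[0]); a=(a+np.pi/2)%np.pi-np.pi/2; return a
E
python3 - <<'E'
from h import *; from rig import r
s=r.read_state(); print(axes(s).round(3))
cy=cab(pose,[0,1,0])[0]-cab(pose,[0,0,0])[0]
print(s['clock'],'yaw needed',jawerr(s,cy))
pg=cab(pose,catchpeg(.05,-47))[0]; print('peg',pg)
plan(s,[pg+[0,0,90-18.7],pg+[0,0,-18.7]])
E
```

```text
[[ 0.334 -0.    -0.942]
 [ 0.942  0.     0.334]
 [ 0.    -1.     0.   ]]
1.0 yaw needed -0.16174206993561469
peg [582.58349703  53.76556095 239.95750885]
tool shift [-0.3796 -0.0886 -0.5311]
tool shift [-0.3796  0.0014 -0.5311]
```

Call:
arm_command:
  rows:
    - {"tx": 0,"ty": -0.04,"tz": 0}
    - {"tx": -0.018,"ty": -0.06,"tz": -0.025}
    - {"tx": -0.038,"ty": -0.075,"tz": -0.053}
    - {"tx": -0.06,"ty": -0.089,"tz": -0.084}
    - {"tx": -0.083,"ty": -0.089,"tz": -0.116}
    - {"tx": -0.106,"ty": -0.089,"tz": -0.148}
    - {"tx": -0.129,"ty": -0.089,"tz": -0.18}
    - {"tx": -0.15,"ty": -0.089,"tz": -0.21}
  gripper: 0.6
  grip_force: 12

```text
$.rows[0]: bad value
```

Call:
arm_command:
  rows:
    - {"tx": -0.023,"ty": 0,"tz": -0.032}
    - {"tx": -0.046,"ty": 0,"tz": -0.064}
    - {"tx": -0.069,"ty": 0,"tz": -0.096}
    - {"tx": -0.092,"ty": 0,"tz": -0.129}
    - {"tx": -0.115,"ty": 0,"tz": -0.161}
    - {"tx": -0.138,"ty": 0,"tz": -0.193}
    - {"tx": -0.161,"ty": 0,"tz": -0.225}
    - {"tx": -0.18,"ty": 0,"tz": -0.25}

```text
$.rows[0]: bad value
```

Call:
arm_command:
  rows:
    - {"tx": -0.02,"ty": 0,"tz": -0.03,"yaw": -0.05}
    - {"tx": -0.04,"ty": 0,"tz": -0.06,"yaw": -0.1}
    - {"tx": -0.0496,"ty": 0,"tz": -0.071,"yaw": -0.162}
    - {"tx": -0.0496,"ty": 0,"tz": -0.071,"yaw": -0.162}

```text
clock: 1.33
tool_pos: [260.5, 516.0, 222.6]
ee_rot: [-0.542, 0.543, 0.453, -0.454]
force: [0.2, -0.7, 0.1]
width: 1.001
```

```bash
cat > st.py <<'E'
from h import *; from rig import r
import sys
def show(name,draw=[]):
    for n,(x,y) in {'top':(230,130),'side':(230,110)}.items():
        c=r.capture(n); i=cv2.cvtColor(c['color'],cv2.COLOR_RGB2BGR); i=cv2.resize(i,None,fx=4,fy=4,interpolation=cv2.INTER_CUBIC)
        for P in draw:
            u=proj(n,P)[0]; cv2.circle(i,(int(u[0]*4+1.5),int(u[1]*4+1.5)),2,(0,0,255),-1)
        cv2.imwrite(f'pics/{name}_{n}.png',i[y*4:y*4+600,x*4-100:x*4+640])
cy=cab(pose,[0,1,0])[0]-cab(pose,[0,0,0])[0]
E
python3 - <<'E'
from st import *
show('a')
s=r.read_state(); print(s['clock'],s['tool_pos'],s['width'],'yaw',jawerr(s,cy)); print(axes(s).round(3))
pg=cab(pose,catchpeg(.05,-47))[0]
plan(s,[pg+[0,0,40-18.7],pg+[0,0,-18.7]])
E
```

```text
1.4333 [259.5112877  518.70110682 222.98052419] 0.9981559695751375 yaw -0.0025066661408845725
[[ 0.181  0.    -0.984]
 [ 0.984  0.001  0.181]
 [ 0.001 -1.     0.   ]]
tool shift [-0.3989 -0.0386 -0.4017]
tool shift [-0.399   0.0014 -0.4017]
```

Call:
arm_command:
  rows:
    - {"tx": 0,"ty": -0.04,"tz": 0,"yaw": 0}
    - {"tx": -0.02,"ty": -0.065,"tz": -0.02,"yaw": 0}
    - {"tx": -0.045,"ty": -0.085,"tz": -0.045,"yaw": 0}
    - {"tx": -0.073,"ty": -0.089,"tz": -0.073,"yaw": 0}
    - {"tx": -0.102,"ty": -0.089,"tz": -0.102,"yaw": 0}
    - {"tx": -0.13,"ty": -0.089,"tz": -0.13,"yaw": 0}
    - {"tx": -0.159,"ty": -0.089,"tz": -0.159,"yaw": 0}
    - {"tx": -0.187,"ty": -0.089,"tz": -0.187,"yaw": 0}
  gripper: 0.6
  grip_force: 12

```text
clock: 2.1
tool_pos: [410.8, 301.0, 312.2]
ee_rot: [0.543, -0.543, -0.454, 0.453]
force: [0.6, 0.3, 0.4]
width: 0.599
```

Call:
arm_command:
  rows:
    - {"tx": -0.029,"ty": 0,"tz": -0.029,"yaw": 0}
    - {"tx": -0.058,"ty": 0,"tz": -0.058,"yaw": 0}
    - {"tx": -0.087,"ty": 0,"tz": -0.087,"yaw": 0}
    - {"tx": -0.115,"ty": 0,"tz": -0.115,"yaw": 0}
    - {"tx": -0.143,"ty": 0,"tz": -0.143,"yaw": 0}
    - {"tx": -0.171,"ty": 0,"tz": -0.171,"yaw": 0}
    - {"tx": -0.195,"ty": 0,"tz": -0.197,"yaw": 0}
    - {"tx": -0.211,"ty": 0,"tz": -0.214,"yaw": 0}

```text
clock: 2.77
tool_pos: [585.4, 54.1, 311.8]
ee_rot: [-0.543, 0.543, 0.453, -0.452]
force: [0.2, 0.1, 0.8]
width: 0.603
```

```bash
python3 - <<'E'
from st import *
pg=cab(pose,catchpeg(.05,-47))[0]
show('b')
s=r.read_state(); print(s['clock'],s['tool_pos'],s['width'],s['force'],'yaw',jawerr(s,cy)); print(axes(s).round(3))
plan(s,[pg+[0,0,40-18.7],pg+[0,0,-18.7]])
E
```

```text
2.8667 [585.46007617  54.00187511 311.53543443] 0.5998298337226232 [-0.67485366 -0.16894895  0.63474506] yaw -0.003623942898984378
[[ 0.182  0.001 -0.983]
 [ 0.983 -0.     0.182]
 [-0.    -1.    -0.001]]
tool shift [-0.0008  0.0503  0.0028]
tool shift [-0.0008  0.0903  0.0029]
```

View pics/b_top.png

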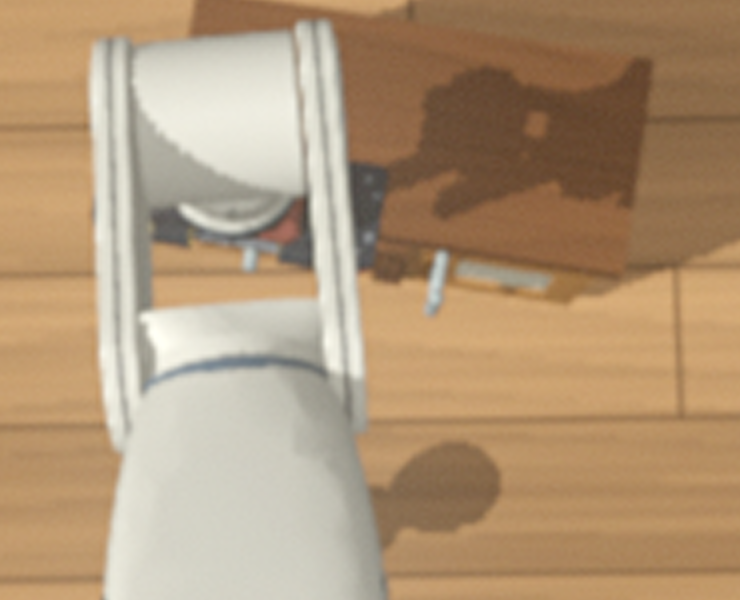

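View pics/b_side.png

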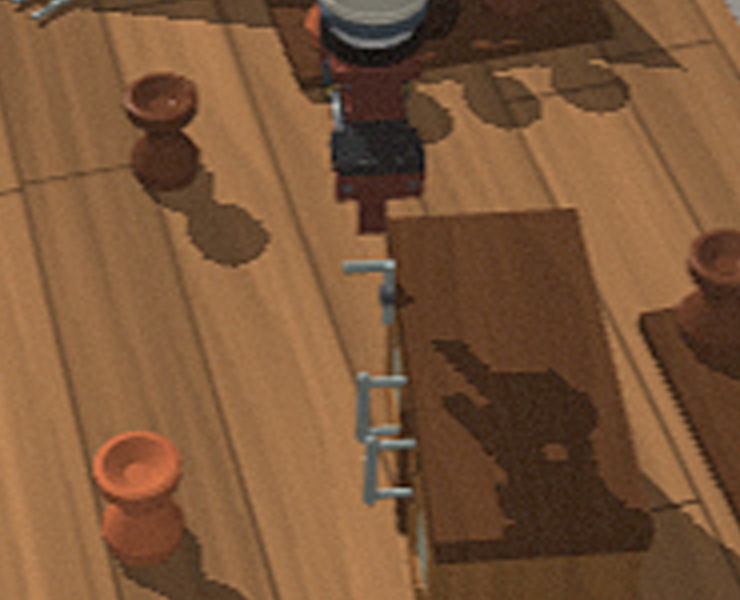

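Call:
arm_command:
  rows:
    - {"tx": -0.001,"ty": 0.03,"tz": 0.003,"yaw": 0}
    - {"tx": -0.001,"ty": 0.055,"tz": 0.003,"yaw": 0}
    - {"tx": -0.001,"ty": 0.075,"tz": 0.003,"yaw": 0}
    - {"tx": -0.001,"ty": 0.088,"tz": 0.003,"yaw": 0}
    - {"tx": -0.001,"ty": 0.09,"tz": 0.003,"yaw": 0}
    - {"tx": -0.001,"ty": 0.09,"tz": 0.003,"yaw": 0}

```text
clock: 3.37
tool_pos: [579.4, 56.6, 221.0]
ee_rot: [0.543, -0.542, -0.453, 0.454]
force: [-0.2, 0.2, 1.2]
width: 0.598
```

Call:
arm_command:
  rows:
    - {"tx": 0,"ty": 0,"tz": 0,"yaw": 0}
    - {"tx": 0,"ty": 0,"tz": 0,"yaw": 0}
    - {"tx": 0,"ty": 0,"tz": 0,"yaw": 0}
    - {"tx": 0,"ty": 0,"tz": 0,"yaw": 0}
    - {"tx": 0,"ty": 0,"tz": 0,"yaw": 0}
    - {"tx": 0,"ty": 0,"tz": 0,"yaw": 0}
  gripper: 0
  grip_force: 12

```text
clock: 3.87
tool_pos: [580.1, 55.1, 222.0]
ee_rot: [-0.543, 0.543, 0.453, -0.453]
force: [0.4, -0.5, -0.4]
width: 0.185
```

```bash
python3 - <<'E'
from st import *
show('c')
s=r.read_state(); print(s['clock'],s['tool_pos'],s['width']*88,s['force'],'yaw',jawerr(s,cy))
for q in (.05,.25,.45,.65,.85,1.05,1.25,1.45,1.6): 
    print(q,end=' ');plan(s,cab(pose,catchpeg(q,-47))-[0,0,18.7])
E
```

```text
3.9667 [579.98290037  55.16750154 221.89277979] 9.442351038481666 [-1.02259375  0.97253681  0.79069268] yaw -1.0219674673184187e-06
0.05 tool shift [-0.0009  0.0006 -0.0028]
0.25 tool shift [ 0.0058  0.0017 -0.0028]
0.45 tool shift [ 0.0122  0.004  -0.0028]
0.65 tool shift [ 0.018   0.0075 -0.0028]
0.85 tool shift [ 0.0229  0.0122 -0.0028]
1.05 tool shift [ 0.0269  0.0177 -0.0028]
1.25 tool shift [ 0.0296  0.0239 -0.0028]
1.45 tool shift [ 0.0311  0.0305 -0.0028]
1.6 tool shift [ 0.0314  0.0356 -0.0028]
```

View pics/c_side.png

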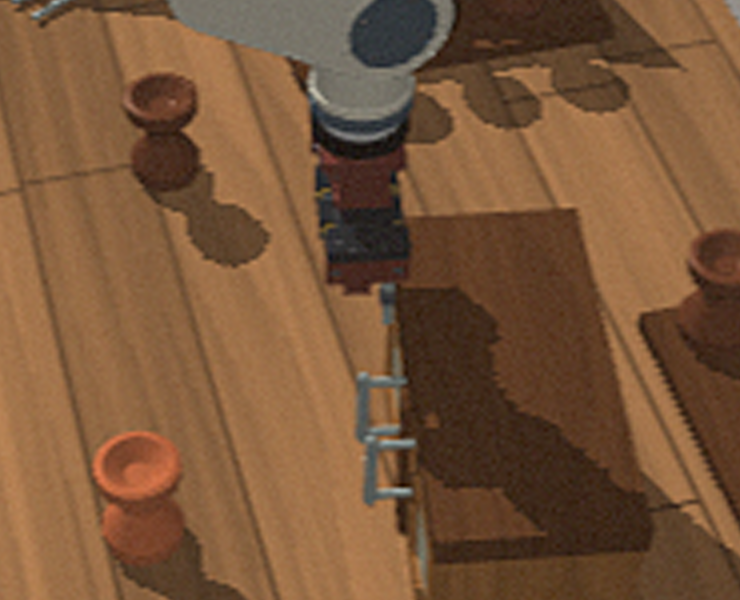

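Call:
arm_command:
  rows:
    - {"tx": 0.006,"ty": 0.001,"tz": 0,"yaw": 0}
    - {"tx": 0.012,"ty": 0.004,"tz": 0,"yaw": 0}
    - {"tx": 0.018,"ty": 0.0075,"tz": 0,"yaw": 0}
    - {"tx": 0.023,"ty": 0.012,"tz": 0,"yaw": 0}
    - {"tx": 0.027,"ty": 0.018,"tz": 0,"yaw": 0}
    - {"tx": 0.03,"ty": 0.024,"tz": 0,"yaw": 0}
    - {"tx": 0.031,"ty": 0.031,"tz": 0,"yaw": 0}
    - {"tx": 0.0315,"ty": 0.037,"tz": 0,"yaw": 0}

```text
clock: 4.63
tool_pos: [585.7, 87.8, 184.0]
ee_rot: [0.543, -0.542, -0.454, 0.453]
force: [-1.6, 5.7, 3.2]
width: 0.112
```

Call:
arm_command:
  rows:
    - {"tx": 0,"ty": 0.002,"tz": 0,"yaw": 0}
    - {"tx": 0,"ty": 0.003,"tz": 0,"yaw": 0}
    - {"tx": 0,"ty": 0,"tz": 0,"yaw": 0}

```text
clock: 4.88
tool_pos: [585.6, 87.8, 183.4]
ee_rot: [0.543, -0.542, -0.454, 0.453]
force: [2.1, 5.7, -2.7]
width: 0.108
```

```bash
python3 - <<'E'
from st import *
show('d')
s=r.read_state(); print(s['clock'],s['tool_pos'],s['width']*88,s['force'])
E
```

```text
4.9833 [585.6496036   87.76534098 184.00901665] 10.069337890935275 [0.20046687 5.09521442 0.27155744]
```

View pics/d_side.png

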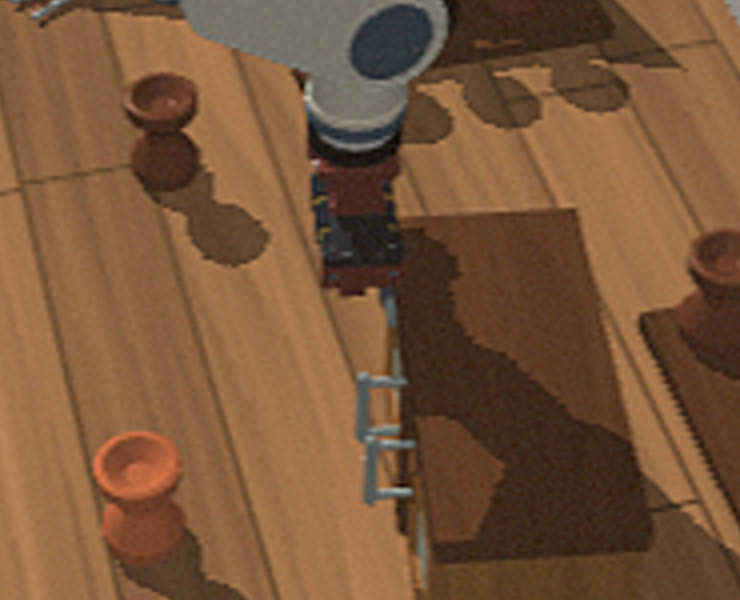

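Call:
arm_command:
  rows:
    - {"tx": 0,"ty": 0,"tz": 0,"yaw": 0}
    - {"tx": 0,"ty": 0,"tz": 0,"yaw": 0}
    - {"tx": 0,"ty": 0,"tz": 0,"yaw": 0}
    - {"tx": 0,"ty": -0.02,"tz": 0,"yaw": 0}
    - {"tx": 0,"ty": -0.05,"tz": 0,"yaw": 0}
    - {"tx": 0,"ty": -0.08,"tz": 0,"yaw": 0}
    - {"tx": 0,"ty": -0.1,"tz": 0,"yaw": 0}
    - {"tx": 0,"ty": -0.1,"tz": 0,"yaw": 0}
  gripper: 0.45

```text
clock: 5.65
tool_pos: [587.9, 86.3, 289.3]
ee_rot: [-0.541, 0.544, 0.456, -0.451]
force: [-1.0, 0.9, -0.3]
width: 0.451
```

```bash
python3 - <<'E'
from st import *
show('e',cab(pose,[catchpeg(1.57,-26),catchpeg(1.57,-60)]))
s=r.read_state(); print(s['clock'],s['tool_pos'],s['width']*88,s['force'])
h=cab(pose,hand('lap',0))[0]; print(h)
plan(s,[h+[0,0,90-18.7],h+[0,0,-18.7]])
E
```

```text
5.75 [585.67085399  86.00886398 284.88462179] 39.63370491951347 [ 4.82609381e-01  9.83357360e-04 -1.32686676e+00]
[567.66948263 -17.41561069 172.        ]
tool shift [-0.105   0.0415 -0.0007]
tool shift [-0.105   0.1315 -0.0005]
```

View pics/e_side.png

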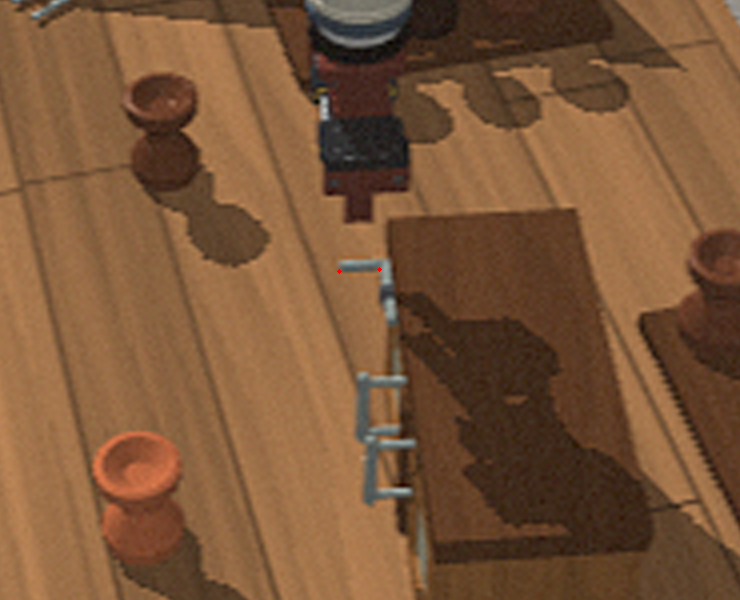

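```bash
python3 - <<'E'
from st import *
for n in('top','side'):
  for q in (0,.6,1.2,1.57): print(n,q,(proj(n,cab(pose,[catchpeg(q,-26),catchpeg(q,-60)]))*4+1.5-[230*4-100,(130 if n=='top' else 110)*4]).round(0).tolist())
E
```

```text
top 0 [[260.0, 224.0], [252.0, 269.0]]
top 0.6 [[234.0, 221.0], [226.0, 266.0]]
top 1.2 [[219.0, 223.0], [211.0, 267.0]]
top 1.57 [[217.0, 225.0], [209.0, 269.0]]
side 0 [[384.0, 269.0], [343.0, 271.0]]
side 0.6 [[382.0, 258.0], [341.0, 260.0]]
side 1.2 [[380.0, 261.0], [340.0, 263.0]]
side 1.57 [[379.0, 269.0], [339.0, 271.0]]
```

View pics/e_top.png

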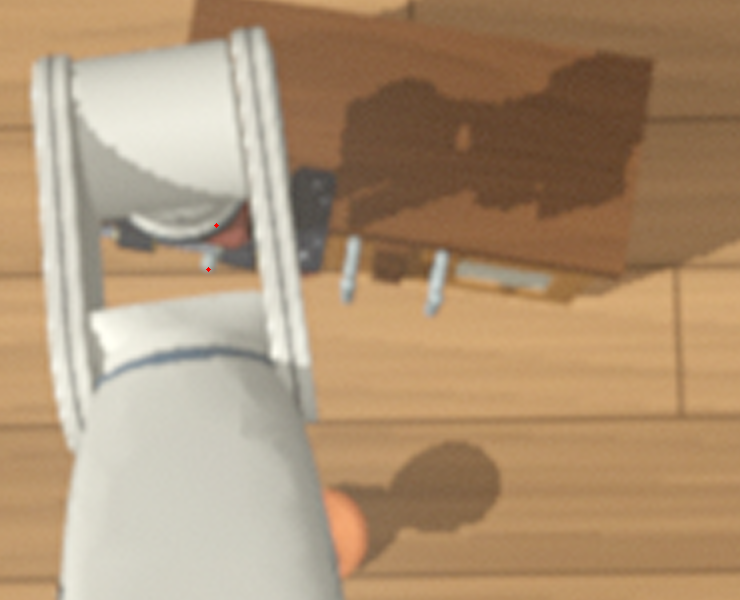

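Call:
arm_command:
  rows:
    - {"tx": -0.035,"ty": 0,"tz": 0,"yaw": 0}
    - {"tx": -0.07,"ty": 0,"tz": 0,"yaw": 0}
    - {"tx": -0.095,"ty": 0.01,"tz": 0,"yaw": 0}
    - {"tx": -0.105,"ty": 0.04,"tz": 0,"yaw": 0}
    - {"tx": -0.105,"ty": 0.06,"tz": 0,"yaw": 0}
    - {"tx": -0.105,"ty": 0.065,"tz": 0,"yaw": 0}
    - {"tx": -0.105,"ty": 0.065,"tz": 0,"yaw": 0}

```text
clock: 6.33
tool_pos: [564.8, -17.2, 216.7]
ee_rot: [0.544, -0.541, -0.452, 0.455]
force: [-0.7, 0.7, 0.7]
width: 0.455
```

```bash
python3 - <<'E'
from st import *
show('f')
s=r.read_state(); print(s['clock'],s['tool_pos'],s['width']*88,s['force'],jawerr(s,cy))
h=cab(pose,hand('lap',0))[0]; print(h)
plan(s,[h+[0,0,-18.7]])
E
```

```text
6.4333 [566.92595769 -16.8653572  219.53005207] 39.53680483220215 [-0.39298269 -0.43694865 -0.24947699] 0.0006190525027898186
[567.66948263 -17.41561069 172.        ]
tool shift [-0.0004  0.0662 -0.0009]
```

View pics/f_side.png

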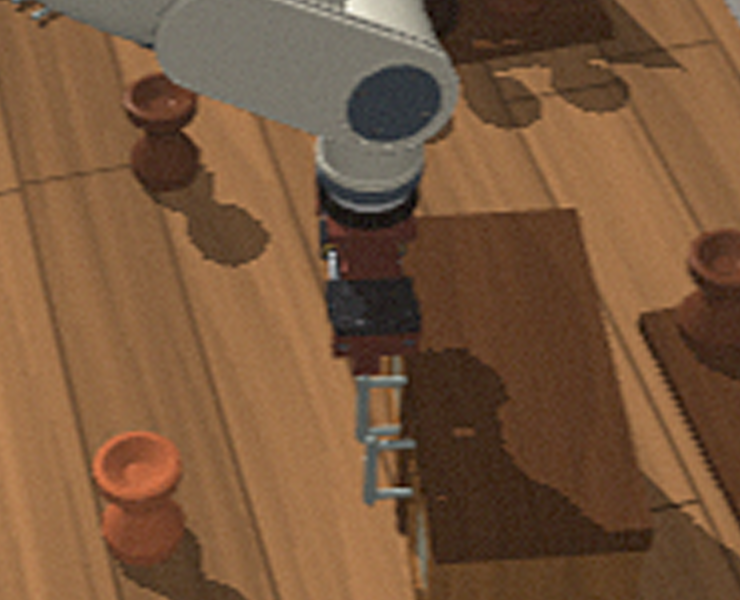

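View pics/f_top.png

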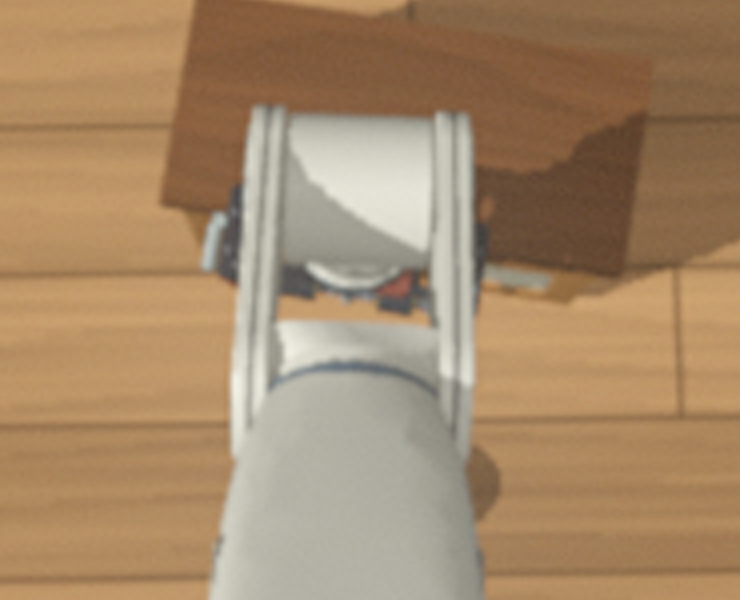

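Call:
arm_command:
  rows:
    - {"tx": 0,"ty": 0.02,"tz": 0,"yaw": 0}
    - {"tx": 0,"ty": 0.04,"tz": 0,"yaw": 0}
    - {"tx": 0,"ty": 0.055,"tz": 0,"yaw": 0}
    - {"tx": 0,"ty": 0.064,"tz": 0,"yaw": 0}
    - {"tx": 0,"ty": 0.064,"tz": 0,"yaw": 0}
    - {"tx": 0,"ty": 0.064,"tz": 0,"yaw": 0}

```text
clock: 6.93
tool_pos: [567.4, -16.9, 156.3]
ee_rot: [-0.542, 0.543, 0.454, -0.453]
force: [0.1, -0.2, 1.1]
width: 0.453
```

Call:
arm_command:
  rows:
    - {"tx": 0,"ty": 0,"tz": 0,"yaw": 0}
    - {"tx": 0,"ty": 0,"tz": 0,"yaw": 0}
    - {"tx": 0,"ty": 0,"tz": 0,"yaw": 0}
    - {"tx": 0,"ty": 0,"tz": 0,"yaw": 0}
    - {"tx": 0,"ty": 0,"tz": 0,"yaw": 0}
  gripper: 0
  grip_force: 25

```text
clock: 7.35
tool_pos: [567.5, -15.5, 156.3]
ee_rot: [0.543, -0.543, -0.454, 0.452]
force: [0.3, 7.0, 4.3]
width: 0.119
```

```bash
python3 - <<'E'
from st import *
s=r.read_state(); print(s['clock'],s['tool_pos'],s['width']*88,s['force'],jawerr(s,cy))
o=np.array(s['tool_pos']); M=axes(s)
h0=cab(pose,hand('lap',0))[0]; print(h0-o)
for q in np.arange(.1,1.66,.1): print(round(q,2),((cab(pose,hand('lap',q))[0]-h0)@M/1000).round(3))
E
```

```text
7.35 [567.53422308 -15.51250354 156.29344058] 10.439782352855213 [0.31919283 6.99076543 4.29380194] -0.0012620321781255939
[ 0.13525955 -1.90310715 15.70655942]
0.1 [0.005 0.    0.013]
0.2 [0.011 0.    0.026]
0.3 [0.018 0.    0.038]
0.4 [0.027 0.    0.049]
0.5 [0.036 0.    0.059]
0.6 [0.047 0.    0.068]
0.7 [0.058 0.    0.077]
0.8 [0.071 0.    0.083]
0.9 [0.083 0.    0.089]
1.0 [0.097 0.    0.094]
1.1 [0.111 0.    0.097]
1.2 [0.124 0.    0.098]
1.3 [0.138 0.    0.099]
1.4 [0.152 0.    0.097]
1.5 [0.166 0.    0.095]
1.6 [0.18  0.001 0.091]
```

Call:
arm_command:
  rows:
    - {"tx": 0.002,"ty": 0,"tz": 0.006,"yaw": 0}
    - {"tx": 0.005,"ty": 0,"tz": 0.013,"yaw": 0}
    - {"tx": 0.011,"ty": 0,"tz": 0.026,"yaw": 0}
    - {"tx": 0.018,"ty": 0,"tz": 0.038,"yaw": 0}
    - {"tx": 0.027,"ty": 0,"tz": 0.049,"yaw": 0}
    - {"tx": 0.036,"ty": 0,"tz": 0.059,"yaw": 0}
    - {"tx": 0.047,"ty": 0,"tz": 0.068,"yaw": 0}
    - {"tx": 0.052,"ty": 0,"tz": 0.072,"yaw": 0}

```text
clock: 8.02
tool_pos: [502.4, 47.3, 155.9]
ee_rot: [0.543, -0.542, -0.452, 0.455]
force: [-6.1, -7.5, 8.9]
width: 0.134
```

```bash
python3 - <<'E'
from st import *
show('g')
s=r.read_state(); print(s['clock'],s['tool_pos'],s['width']*88,s['force'],s['torque'])
print(cab(pose,hand('lap',.65)))
E
```

```text
8.1167 [502.36133731  47.38130616 155.90041443] 11.918163225436057 [-6.70773836 -6.33153765  9.47157475] [-0.81287887  1.08617322 -0.37318575]
[[505.69043347  47.39991562 172.        ]]
```

View pics/g_side.png

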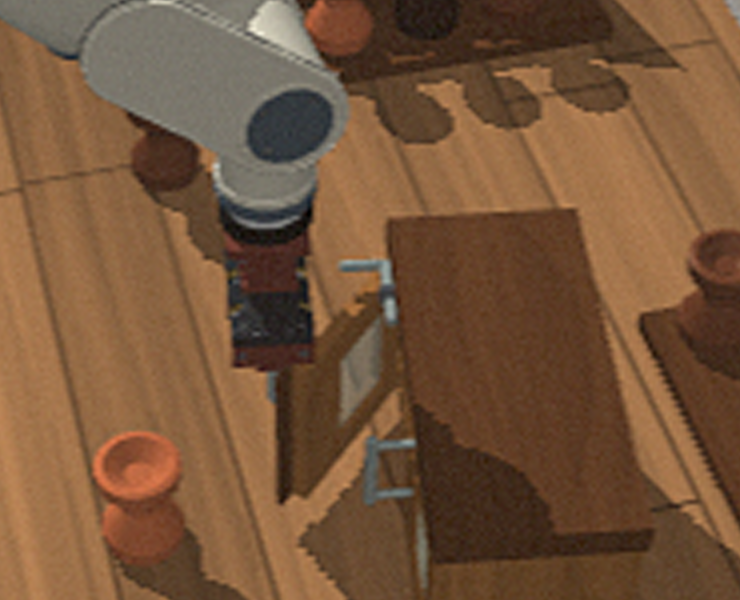

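Call:
arm_command:
  rows:
    - {"tx": 0.0125,"ty": 0,"tz": 0.007,"yaw": 0}
    - {"tx": 0.025,"ty": 0,"tz": 0.012,"yaw": 0}
    - {"tx": 0.038,"ty": 0,"tz": 0.018,"yaw": 0}
    - {"tx": 0.052,"ty": 0,"tz": 0.022,"yaw": 0}
    - {"tx": 0.0655,"ty": 0,"tz": 0.024,"yaw": 0}
    - {"tx": 0.079,"ty": 0,"tz": 0.025,"yaw": 0}
    - {"tx": 0.093,"ty": 0,"tz": 0.024,"yaw": 0}
    - {"tx": 0.107,"ty": 0,"tz": 0.022,"yaw": 0}

```text
clock: 8.78
tool_pos: [487.5, 156.3, 154.5]
ee_rot: [0.549, -0.537, -0.444, 0.461]
force: [-50.7, 10.2, 40.4]
width: 0.137
```

Call:
arm_command:
  rows:
    - {"tx": 0.01,"ty": 0,"tz": -0.002,"yaw": 0}
    - {"tx": 0.019,"ty": 0,"tz": -0.004,"yaw": 0}
    - {"tx": 0.019,"ty": 0,"tz": -0.004,"yaw": 0}
    - {"tx": 0.019,"ty": 0,"tz": -0.004,"yaw": 0}

```text
clock: 9.12
tool_pos: [494.7, 177.9, 154.3]
ee_rot: [0.55, -0.535, -0.446, 0.46]
force: [-52.7, 25.8, 34.0]
width: 0.088
```

```bash
python3 - <<'E'
from st import *
show('i')
s=r.read_state(); print(s['clock'],s['tool_pos'],s['width']*88,s['force'],s['torque'])
print(cab(pose,[hand('lap',1.5),hand('lap',1.57)]))
E
```

```text
9.2167 [494.57996599 177.7358854  154.34838253] 7.329236906094445 [-51.0650041   25.74444938  34.34305814] [ 4.12288451  8.10610371 -0.15538817]
[[504.18142306 163.19278075 172.        ]
 [508.42939672 172.05524484 172.        ]]
```

View pics/i_side.png

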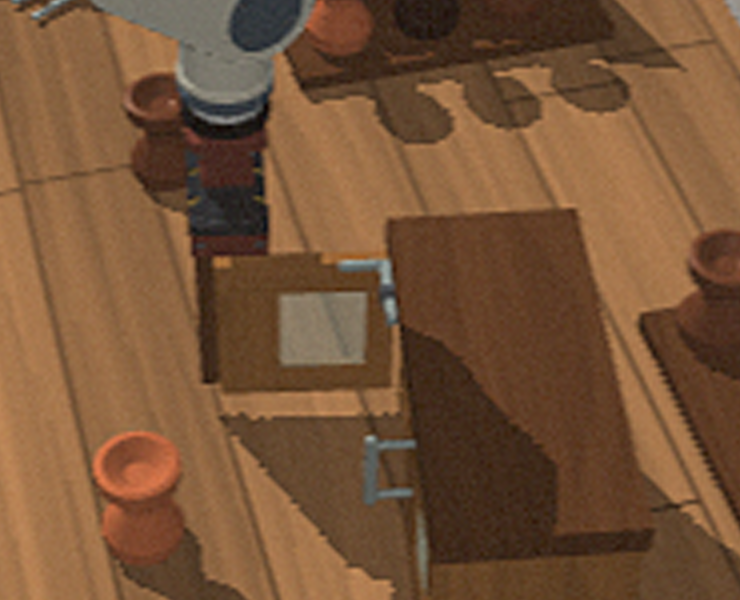

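View pics/i_top.png

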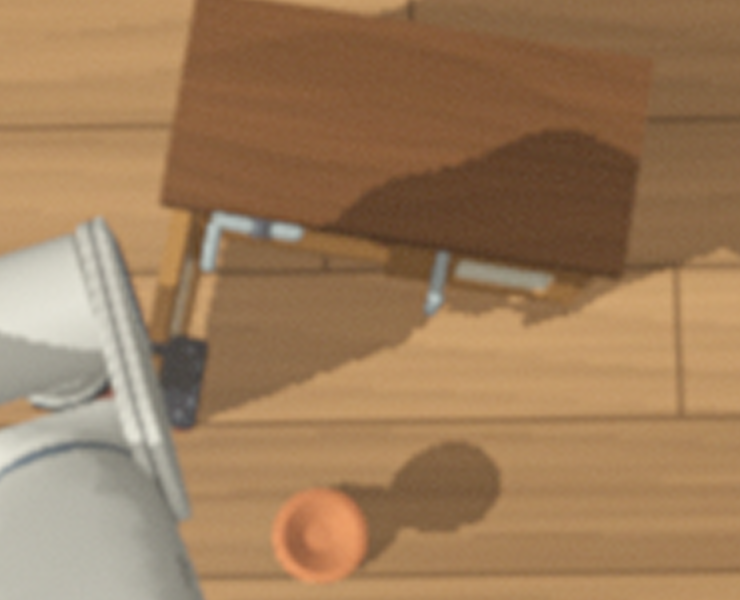

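Call:
arm_command:
  rows:
    - {"tx": 0,"ty": 0,"tz": 0,"yaw": 0}
    - {"tx": 0,"ty": 0,"tz": 0,"yaw": 0}
    - {"tx": 0,"ty": 0,"tz": 0,"yaw": 0}
    - {"tx": 0,"ty": 0,"tz": 0,"yaw": 0}
  gripper: 0.27

```text
clock: 9.55
tool_pos: [492.9, 176.5, 154.0]
ee_rot: [0.551, -0.535, -0.444, 0.461]
force: [-56.0, 22.4, 37.8]
width: 0.266
```

```bash
python3 - <<'E'
from st import *
show('j')
s=r.read_state(); print(s['clock'],s['tool_pos'],s['width']*88,s['force'],s['torque']); print(axes(s).round(3))
E
```

```text
9.65 [492.84296507 176.41492045 154.01816333] 23.355536831728653 [-56.43194122  20.96259715  37.46173599] [ 2.6676319   8.75510398 -0.98188416]
[[ 0.181 -0.034 -0.983]
 [ 0.984  0.001  0.181]
 [-0.005 -0.999  0.033]]
```

View pics/j_side.png

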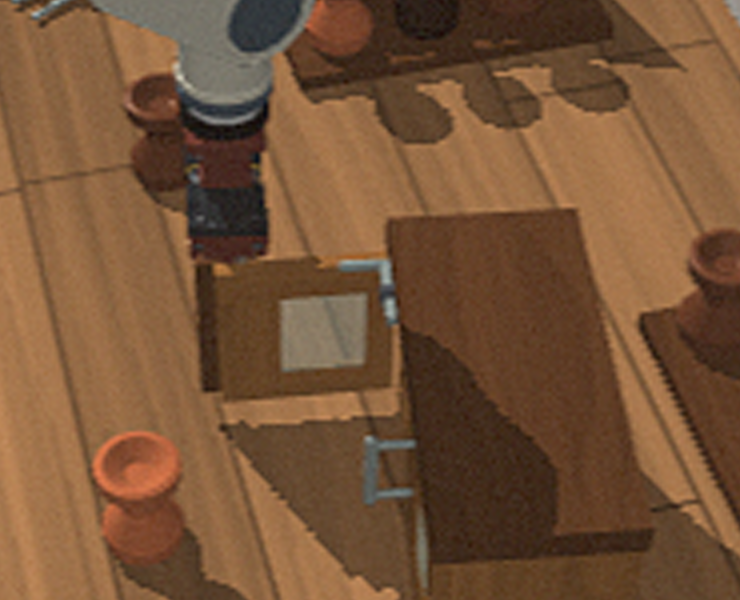

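Call:
arm_command:
  rows:
    - {"tx": -0.001,"ty": 0,"tz": 0.006,"yaw": 0}
    - {"tx": -0.001,"ty": 0,"tz": 0.012,"yaw": 0}
    - {"tx": -0.001,"ty": 0,"tz": 0.018,"yaw": 0}
    - {"tx": -0.001,"ty": 0,"tz": 0.019,"yaw": 0}

```text
clock: 9.98
tool_pos: [489.5, 177.0, 155.6]
ee_rot: [0.542, -0.542, -0.453, 0.454]
force: [-0.1, 0.1, -0.2]
width: 0.27
```

```bash
python3 - <<'E'
from st import *
show('k')
s=r.read_state(); print(s['clock'],s['tool_pos'],s['width']*88,s['force'],s['torque']); print(axes(s).round(3))
E
```

```text
10.0833 [491.09120897 176.72128828 155.86136352] 23.811305060281896 [0.58920921 0.41000215 0.64873605] [ 0.06852317 -0.02994177 -0.04769841]
[[ 0.177  0.001 -0.984]
 [ 0.984  0.     0.177]
 [ 0.    -1.    -0.001]]
```

View pics/k_side.png

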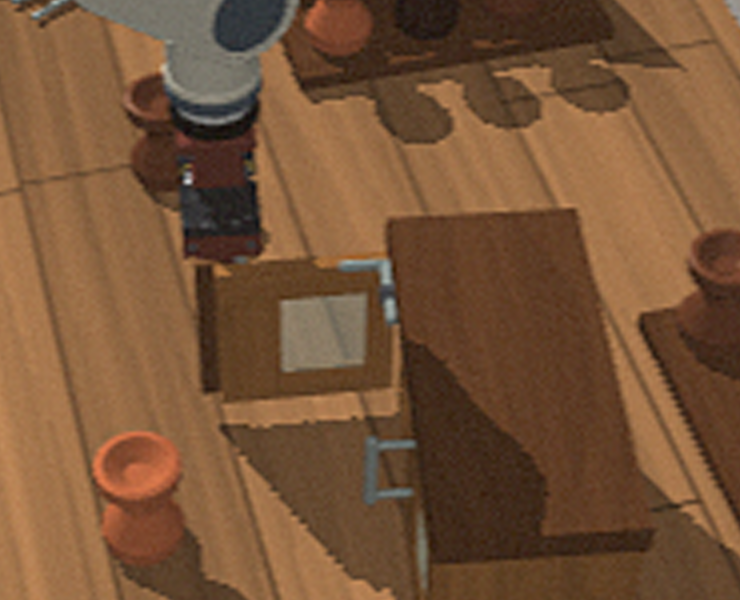

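View pics/k_top.png

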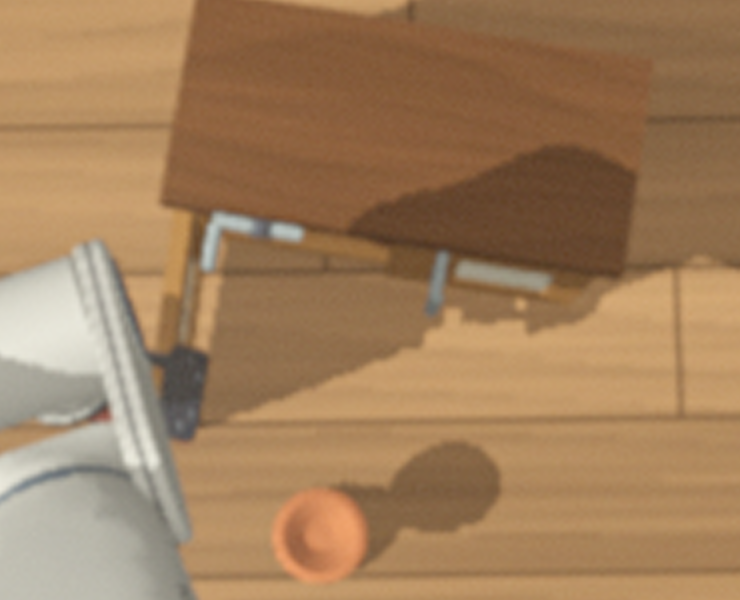

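Call:
arm_command:
  rows:
    - {"tx": 0,"ty": -0.01,"tz": 0,"yaw": 0}
    - {"tx": 0,"ty": -0.03,"tz": 0,"yaw": 0}
    - {"tx": 0,"ty": -0.055,"tz": 0,"yaw": 0}
    - {"tx": 0,"ty": -0.08,"tz": 0,"yaw": 0}
    - {"tx": 0,"ty": -0.1,"tz": 0,"yaw": 0}
    - {"tx": 0,"ty": -0.11,"tz": 0,"yaw": 0}
    - {"tx": 0,"ty": -0.11,"tz": 0,"yaw": 0}

```text
clock: 10.67
tool_pos: [492.9, 176.7, 268.5]
ee_rot: [-0.542, 0.543, 0.455, -0.452]
force: [0.4, 0.5, -0.9]
width: 0.271
```

```bash
python3 - <<'E'
from st import *
show('l',cab(pose,[hand('lap',q,188) for q in (1.3,1.45,1.57)]))
s=r.read_state(); print(s['clock'],s['tool_pos'],s['width']*88,s['force'],s['joint_positions'].round(2) if hasattr(s['joint_positions'],'round') else s['joint_positions'])
h=cab(pose,hand('under',0))[0]; print(h,jawerr(s,cy)); print(axes(s).round(3))
plan(s,[h+[0,0,90-18.7],h+[0,0,-18.7]])
E
```

```text
10.7667 [491.05587914 176.18353035 265.4296143 ] 24.31128635625034 [-0.28097434 -0.44147368  0.42069968] [ 0.32  0.22  1.82 -0.    1.11 -1.07]
[555.56033169 -84.32875188 172.        ] -0.00010727538572097295
[[ 0.178  0.    -0.984]
 [ 0.984  0.     0.178]
 [ 0.    -1.    -0.   ]]
tool shift [-0.2449  0.0221 -0.1099]
tool shift [-0.2449  0.1121 -0.1099]
```

View pics/l_side.png

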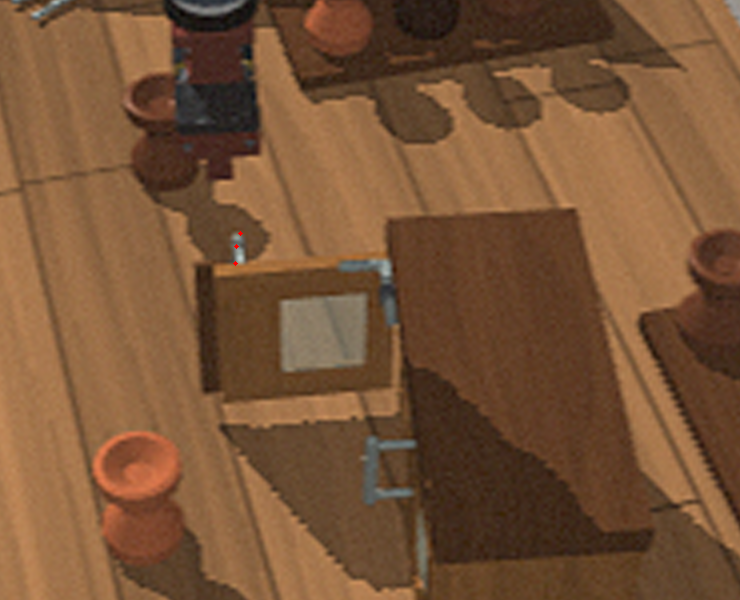

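View pics/l_top.png

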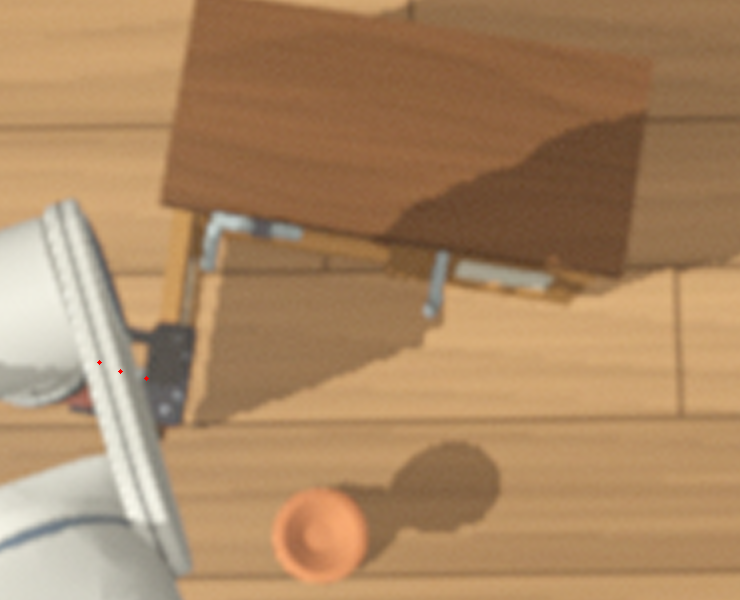

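Call:
arm_command:
  rows:
    - {"tx": -0.03,"ty": 0,"tz": -0.012,"yaw": 0.12}
    - {"tx": -0.06,"ty": 0,"tz": -0.025,"yaw": 0.24}
    - {"tx": -0.09,"ty": 0,"tz": -0.04,"yaw": 0.36}
    - {"tx": -0.12,"ty": 0,"tz": -0.055,"yaw": 0.48}
    - {"tx": -0.15,"ty": 0,"tz": -0.067,"yaw": 0.6}
    - {"tx": -0.18,"ty": 0,"tz": -0.08,"yaw": 0.72}
    - {"tx": -0.21,"ty": 0,"tz": -0.095,"yaw": 0.84}
    - {"tx": -0.245,"ty": 0,"tz": -0.11,"yaw": 0.96}
  gripper: 0.45

```text
clock: 11.43
tool_pos: [555.0, -85.4, 263.7]
ee_rot: [0.692, -0.691, -0.149, 0.151]
force: [0.9, 0.4, -1.5]
width: 0.447
```

Call:
arm_command:
  rows:
    - {"tx": 0,"ty": 0,"tz": 0,"yaw": 0.12}
    - {"tx": 0,"ty": 0,"tz": 0,"yaw": 0.24}
    - {"tx": 0,"ty": 0,"tz": 0,"yaw": 0.36}
    - {"tx": 0,"ty": 0,"tz": 0,"yaw": 0.48}
    - {"tx": 0,"ty": 0,"tz": 0,"yaw": 0.6}
    - {"tx": 0,"ty": 0,"tz": 0,"yaw": 0.72}
    - {"tx": 0,"ty": 0,"tz": 0,"yaw": 0.84}
    - {"tx": 0,"ty": 0,"tz": 0,"yaw": 0.96}

```text
clock: 12.1
tool_pos: [554.8, -84.2, 263.6]
ee_rot: [-0.682, 0.682, -0.188, 0.185]
force: [-0.1, -0.2, -0.0]
width: 0.448
```

Call:
arm_command:
  rows:
    - {"tx": 0,"ty": 0,"tz": 0,"yaw": 0.12}
    - {"tx": 0,"ty": 0,"tz": 0,"yaw": 0.24}
    - {"tx": 0,"ty": 0,"tz": 0,"yaw": 0.36}
    - {"tx": 0,"ty": 0,"tz": 0,"yaw": 0.48}
    - {"tx": 0,"ty": 0,"tz": 0,"yaw": 0.6}
    - {"tx": 0,"ty": 0,"tz": 0,"yaw": 0.72}
    - {"tx": 0,"ty": 0,"tz": 0,"yaw": 0.84}
    - {"tx": 0,"ty": 0,"tz": 0,"yaw": 0.96}

```text
clock: 12.77
tool_pos: [554.8, -84.2, 263.6]
ee_rot: [-0.518, 0.519, -0.481, 0.479]
force: [0.2, 0.2, -0.3]
width: 0.449
```

```bash
python3 - <<'E'
from st import *
s=r.read_state(); print(s['clock'],s['tool_pos'],s['width']*88,s['force'],s['joint_positions'].round(2))
h=cab(pose,hand('under',0))[0]; print(h,jawerr(s,cy)); print(axes(s).round(3))
plan(s,[h+[0,0,90-18.7],h+[0,0,-18.7]])
E
```

```text
12.7667 [554.75683439 -84.18819694 263.59529327] 39.483544895324464 [ 0.15971665  0.18051627 -0.33751304] [-0.17  0.29  1.73 -0.    1.13  1.32]
[555.56033169 -84.32875188 172.        ] 0.2557492539249684
[[ 0.077 -0.003  0.997]
 [-0.997  0.001  0.077]
 [-0.001 -1.    -0.003]]
tool shift [0.0002 0.0203 0.0009]
tool shift [0.0003 0.1103 0.0012]
```

Call:
arm_command:
  rows:
    - {"tx": 0,"ty": 0.015,"tz": 0,"yaw": 0.12}
    - {"tx": 0,"ty": 0.03,"tz": 0,"yaw": 0.24}
    - {"tx": 0,"ty": 0.045,"tz": 0.001,"yaw": 0.256}
    - {"tx": 0,"ty": 0.05,"tz": 0.001,"yaw": 0.256}
    - {"tx": 0,"ty": 0.05,"tz": 0.001,"yaw": 0.256}

```text
clock: 13.18
tool_pos: [555.0, -84.0, 212.9]
ee_rot: [0.454, -0.456, 0.543, -0.54]
force: [-0.6, 0.4, -0.1]
width: 0.451
```

```bash
python3 - <<'E'
from st import *
show('m')
s=r.read_state(); print(s['clock'],s['tool_pos'],s['width']*88,s['force'],s['joint_positions'].round(2))
h=cab(pose,hand('under',0))[0]; print(h,jawerr(s,cy)); print(axes(s).round(3))
plan(s,[h+[0,0,-18.7]])
E
```

```text
13.2833 [556.50135957 -84.19316843 215.18322108] 39.610994032154395 [ 0.29564533 -0.37294866 -0.17930904] [-0.17  0.34  1.77 -0.    1.03  1.57]
[555.56033169 -84.32875188 172.        ] 0.006687141559736265
[[-0.171 -0.001  0.985]
 [-0.985  0.    -0.171]
 [ 0.    -1.    -0.001]]
tool shift [ 0.0003  0.0619 -0.0008]
```

View pics/m_side.png

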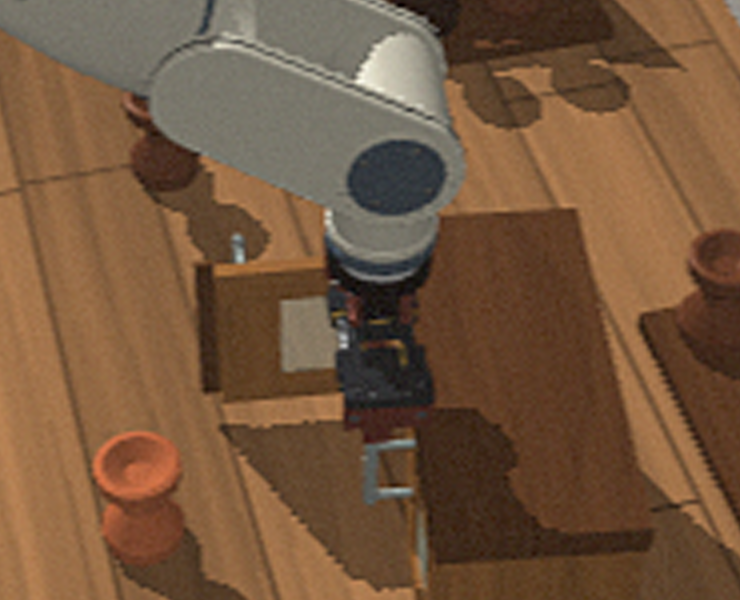

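View pics/m_top.png

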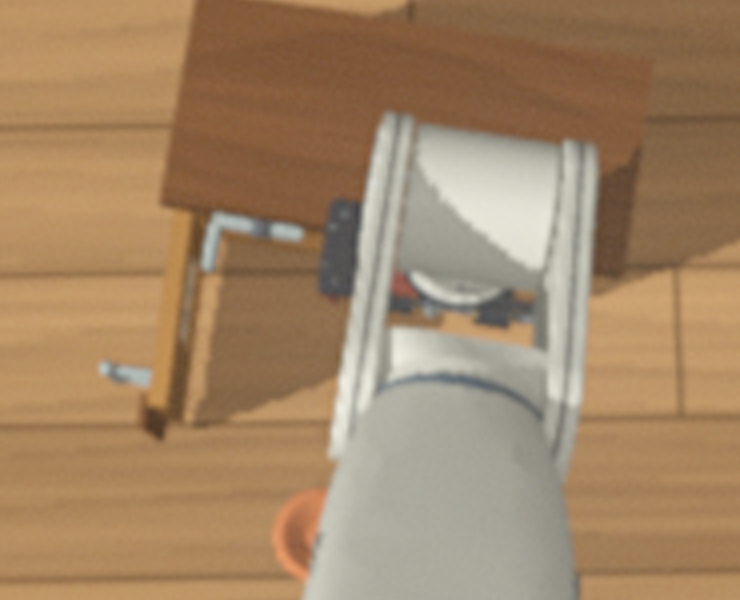

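Call:
arm_command:
  rows:
    - {"tx": 0,"ty": 0.02,"tz": 0,"yaw": 0}
    - {"tx": 0,"ty": 0.04,"tz": 0,"yaw": 0}
    - {"tx": 0,"ty": 0.053,"tz": 0,"yaw": 0}
    - {"tx": 0,"ty": 0.058,"tz": 0,"yaw": 0}
    - {"tx": 0,"ty": 0.058,"tz": 0,"yaw": 0}
    - {"tx": 0,"ty": 0.058,"tz": 0,"yaw": 0}

```text
clock: 13.78
tool_pos: [557.3, -84.3, 158.4]
ee_rot: [-0.455, 0.455, -0.541, 0.542]
force: [0.1, -0.2, -0.8]
width: 0.453
```

Call:
arm_command:
  rows:
    - {"tx": 0,"ty": 0,"tz": 0,"yaw": 0}
    - {"tx": 0,"ty": 0,"tz": 0,"yaw": 0}
    - {"tx": 0,"ty": 0,"tz": 0,"yaw": 0}
    - {"tx": 0,"ty": 0,"tz": 0,"yaw": 0}
    - {"tx": 0,"ty": 0,"tz": 0,"yaw": 0}
  gripper: 0
  grip_force: 20

```text
clock: 14.2
tool_pos: [556.6, -82.9, 158.1]
ee_rot: [0.455, -0.454, 0.542, -0.541]
force: [0.2, 5.9, 3.5]
width: 0.119
```

```bash
python3 - <<'E'
from st import *
s=r.read_state(); print(s['clock'],s['tool_pos'],s['width']*88,s['force'],jawerr(s,cy))
M=axes(s)
h0=cab(pose,hand('under',0))[0]; print(h0-s['tool_pos'])
for q in np.arange(.1,1.66,.1): print(round(q,2),((cab(pose,hand('under',q))[0]-h0)@M/1000).round(3))
E
```

```text
14.2 [556.61208734 -82.88704885 158.1444295 ] 10.477691142789347 [0.16024703 5.94587382 3.54553253] 0.004719484553953546
[-1.05175565 -1.44170303 13.8555705 ]
0.1 [ 0.005 -0.    -0.012]
0.2 [ 0.011 -0.    -0.023]
0.3 [ 0.018 -0.    -0.033]
0.4 [ 0.025 -0.    -0.043]
0.5 [ 0.034 -0.    -0.052]
0.6 [ 0.044 -0.    -0.06 ]
0.7 [ 0.054 -0.    -0.066]
0.8 [ 0.066 -0.    -0.072]
0.9 [ 0.077 -0.    -0.077]
1.0 [ 0.089 -0.    -0.08 ]
1.1 [ 0.102 -0.    -0.083]
1.2 [ 0.114 -0.    -0.084]
1.3 [ 0.127 -0.    -0.084]
1.4 [ 0.139 -0.    -0.082]
1.5 [ 0.151 -0.    -0.079]
1.6 [ 0.163 -0.    -0.075]
```

Call:
arm_command:
  rows:
    - {"tx": 0.002,"ty": 0,"tz": -0.006,"yaw": -0.05}
    - {"tx": 0.005,"ty": 0,"tz": -0.012,"yaw": -0.1}
    - {"tx": 0.011,"ty": 0,"tz": -0.023,"yaw": -0.2}
    - {"tx": 0.018,"ty": 0,"tz": -0.033,"yaw": -0.3}
    - {"tx": 0.025,"ty": 0,"tz": -0.043,"yaw": -0.4}
    - {"tx": 0.034,"ty": 0,"tz": -0.052,"yaw": -0.5}
    - {"tx": 0.044,"ty": 0,"tz": -0.06,"yaw": -0.6}
    - {"tx": 0.054,"ty": 0,"tz": -0.066,"yaw": -0.7}

```text
clock: 14.87
tool_pos: [481.4, -125.6, 158.1]
ee_rot: [0.614, -0.614, 0.351, -0.351]
force: [-1.8, 3.0, 6.1]
width: 0.119
```

```bash
python3 - <<'E'
from st import *
show('n')
s=r.read_state(); print(s['clock'],s['tool_pos'],s['width']*88,s['force'],jawerr(s,cy))
print(cab(pose,hand('under',.7)))
c,sn=np.cos(.7),np.sin(.7)
M=R.from_rotvec([0,0,.7]).as_matrix()@np.array([[-.178,0,.984],[-.984,0,-.178],[0,-1,0]])
print(M.round(2),axes(s).round(2))
h0=cab(pose,hand('under',.7))[0]
for q in np.arange(.8,1.66,.1): print(round(q,2),((cab(pose,hand('under',q))[0]-h0)@M/1000).round(3))
E
```

```text
14.9667 [ 480.82822324 -126.32715405  158.11572132] 10.398262512294215 [-3.30454346  3.65011411  5.34432774] 0.7083653322676473
[[ 480.71684207 -126.48042555  172.        ]]
[[ 0.5   0.    0.87]
 [-0.87  0.    0.5 ]
 [ 0.   -1.    0.  ]] [[ 0.5  -0.    0.86]
 [-0.86  0.    0.5 ]
 [-0.   -1.   -0.  ]]
0.8 [ 0.005  0.    -0.012]
0.9 [ 0.011  0.    -0.023]
1.0 [ 0.018  0.    -0.033]
1.1 [ 0.026  0.    -0.043]
1.2 [ 0.035  0.    -0.051]
1.3 [ 0.044  0.    -0.059]
1.4 [ 0.055  0.    -0.066]
1.5 [ 0.066  0.    -0.072]
1.6 [ 0.078  0.    -0.077]
```

View pics/n_side.png

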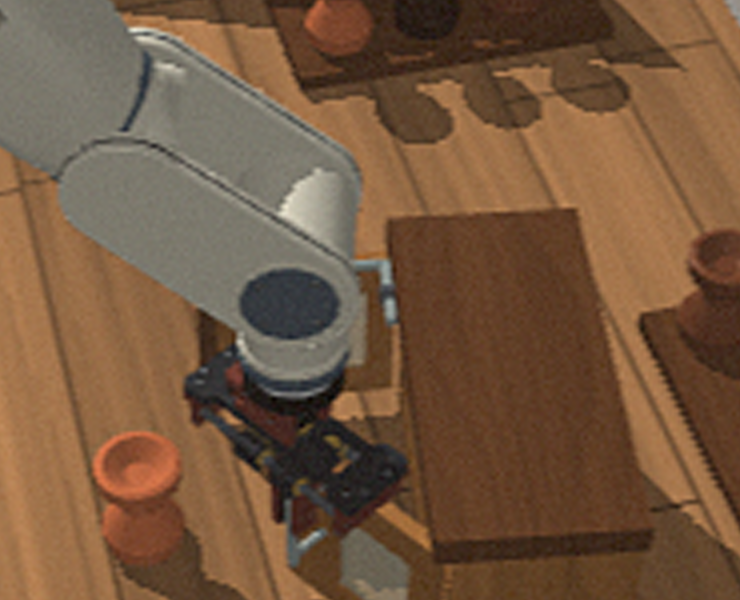

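Opening well; low forces, the lap leaf undisturbed. Continue with the same arc.

Call:
arm_command:
  rows:
    - {"tx": 0.005,"ty": 0,"tz": -0.012,"yaw": -0.1}
    - {"tx": 0.011,"ty": 0,"tz": -0.023,"yaw": -0.2}
    - {"tx": 0.018,"ty": 0,"tz": -0.033,"yaw": -0.3}
    - {"tx": 0.026,"ty": 0,"tz": -0.043,"yaw": -0.4}
    - {"tx": 0.035,"ty": 0,"tz": -0.051,"yaw": -0.5}
    - {"tx": 0.044,"ty": 0,"tz": -0.059,"yaw": -0.6}
    - {"tx": 0.055,"ty": 0,"tz": -0.066,"yaw": -0.7}
    - {"tx": 0.066,"ty": 0,"tz": -0.072,"yaw": -0.8}

```text
clock: 15.63
tool_pos: [452.8, -219.6, 158.1]
ee_rot: [0.702, -0.702, 0.084, -0.084]
force: [2.0, 0.7, 1.0]
width: 0.123
```

Call:
arm_command:
  rows:
    - {"tx": 0.003,"ty": 0,"tz": -0.007,"yaw": -0.05}
    - {"tx": 0.003,"ty": 0,"tz": -0.007,"yaw": -0.05}
    - {"tx": 0.003,"ty": 0,"tz": -0.007,"yaw": -0.05}
    - {"tx": 0.003,"ty": 0,"tz": -0.007,"yaw": -0.05}

```text
clock: 15.97
tool_pos: [453.9, -226.8, 158.1]
ee_rot: [-0.704, 0.704, -0.07, 0.069]
force: [-4.9, -0.4, 5.9]
width: 0.119
```

```bash
python3 - <<'E'
from st import *
show('o')
s=r.read_state(); print(s['clock'],s['tool_pos'],s['width']*88,s['force'],jawerr(s,cy))
print(cab(pose,[hand('under',1.5),hand('under',1.57)]))
E
```

```text
16.0667 [ 453.8679861  -226.59299062  158.10469433] 10.627596170636902 [-3.88660084  0.07117633  6.27401598] 1.5542293762419197
[[ 451.15545845 -219.44415443  172.        ]
 [ 452.26679759 -228.13925312  172.        ]]
```

View pics/o_side.png

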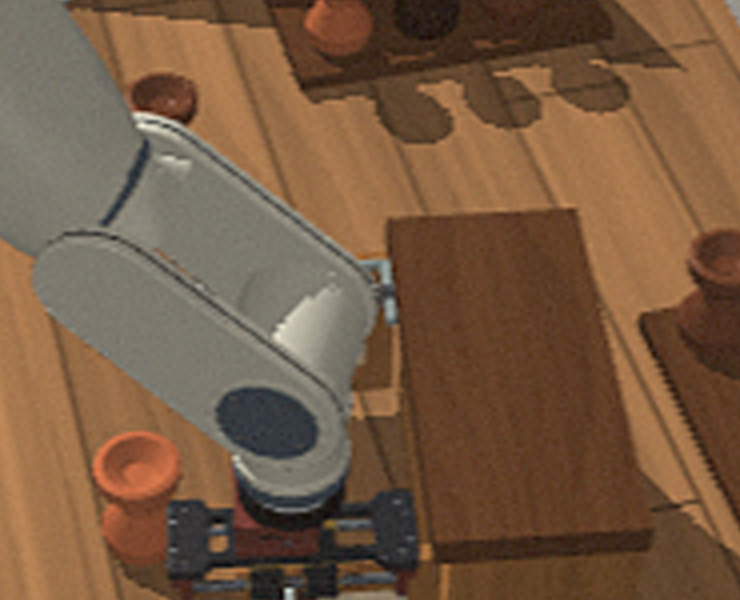

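View pics/o_top.png

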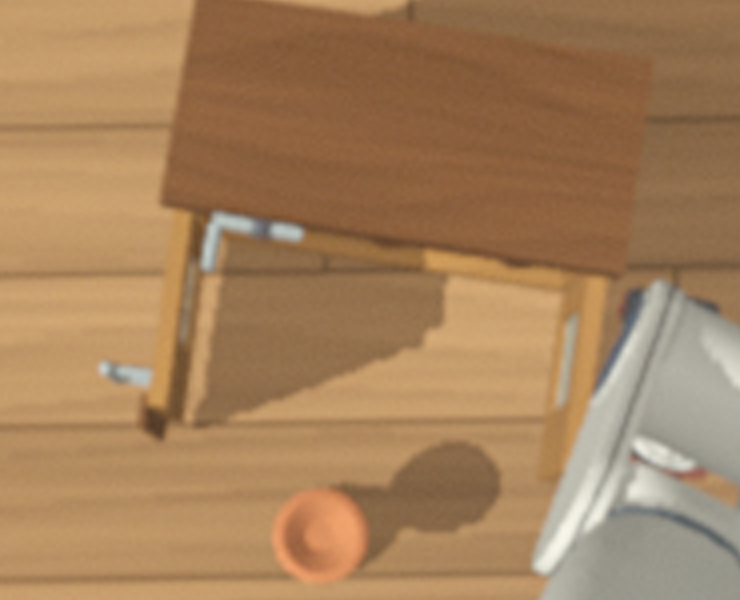

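Both leaves near square. Release and lift.

Call:
arm_command:
  rows:
    - {"tx": 0,"ty": 0,"tz": 0,"yaw": 0}
    - {"tx": 0,"ty": 0,"tz": 0,"yaw": 0}
    - {"tx": 0,"ty": 0,"tz": 0,"yaw": 0}
    - {"tx": 0,"ty": -0.015,"tz": 0,"yaw": 0}
    - {"tx": 0,"ty": -0.04,"tz": 0,"yaw": 0}
    - {"tx": 0,"ty": -0.07,"tz": 0,"yaw": 0}
    - {"tx": 0,"ty": -0.1,"tz": 0,"yaw": 0}
    - {"tx": 0,"ty": -0.13,"tz": 0,"yaw": 0}
  gripper: 0.4

```text
clock: 16.73
tool_pos: [454.4, -226.5, 288.8]
ee_rot: [0.704, -0.704, 0.069, -0.069]
force: [1.1, -0.2, -0.0]
width: 0.4
```

Call:
arm_command:
  rows:
    - {"tx": 0,"ty": -0.03,"tz": 0,"yaw": 0}
    - {"tx": 0,"ty": -0.06,"tz": 0,"yaw": 0}
    - {"tx": 0,"ty": -0.08,"tz": 0,"yaw": 0}
    - {"tx": 0,"ty": -0.08,"tz": 0,"yaw": 0}
    - {"tx": 0,"ty": -0.08,"tz": 0,"yaw": 0}

```text
clock: 17.15
tool_pos: [455.0, -226.8, 368.4]
ee_rot: [-0.703, 0.704, -0.068, 0.069]
force: [0.2, -0.2, 0.2]
width: 0.405
```

```bash
python3 - <<'E'
from st import *
show('p')
s=r.read_state(); print(s['clock'],s['tool_pos'],s['width']*88,s['force'])
for n in('top','side'):
  print(n,[(round(o['p'],2),o['rect']) for l in('bowl_a','tin') for o in r.outline_of(n,l)])
E
```

```text
17.25 [ 453.96204965 -226.35099589  366.22737088] 35.09438580559232 [-0.02571977 -0.58027732 -0.39485416]
top [(0.63, [126.2, 218.1, 159.7, 243.7]), (0.56, [273.0, 254.7, 296.3, 274.2]), (0.47, [425.6, 197.8, 450.7, 215.6])]
side [(0.86, [227.6, 218.8, 251.9, 252.7]), (0.68, [314.7, 339.6, 348.1, 375.1]), (0.18, [265.6, 245.8, 318.4, 280.8])]
```

View pics/p_side.png

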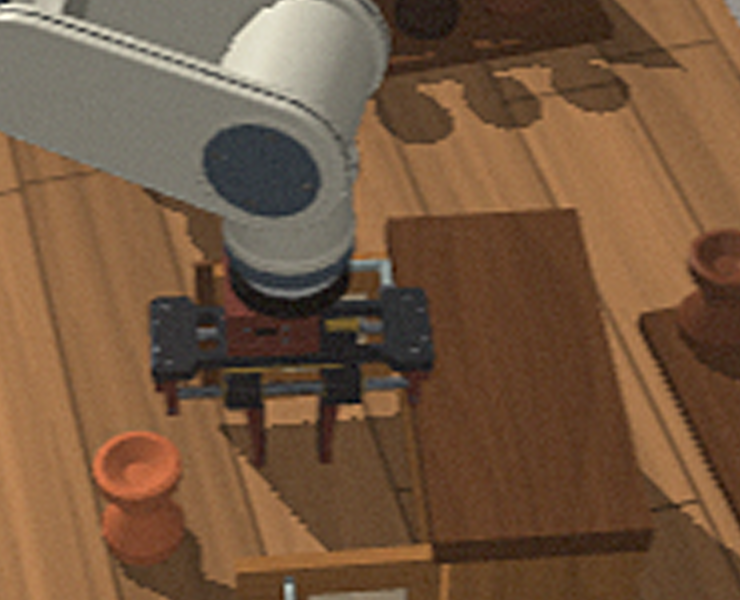

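View pics/p_top.png

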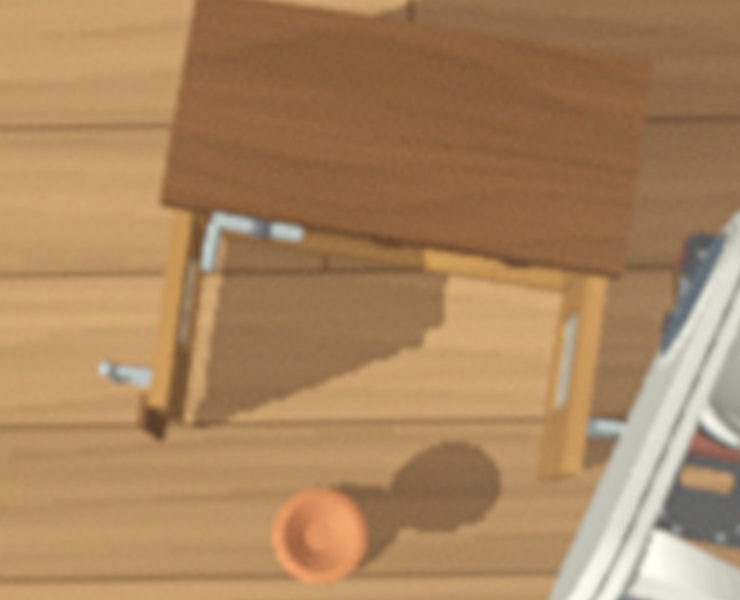

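```bash
python3 - <<'E'
from rig import r
print(r.job_done())
E
```

```text
the job is handed in; nothing more can be done
None
```

The cabinet is open and I handed the job in at about 17 s. I turned the catch level by gripping its peg, then swung the latched leaf open, then the overlapped one.

My last checks before handing in:
- **Leaves and catch:** both pictures show both leaves standing about square to the front (roughly 1.5 rad each). The top view shows the catch still level.
- **Bowls and tin:** bowl_a's outline is where it was in both views, bowl_b's in the top view, and the tin's in the side view. In the last pictures the arm hid bowl_b from the side camera and part of the tin from the top camera.
- **Robot:** lifted well clear of everything, with about 0 N at the wrist.

One thing went wrong on the way. I did not turn the gripper with the latched leaf, so near the end of its swing a finger jammed, probably against the handle's standoff. The wrist force rose to about 70 N (limit 120 N). I backed off until it fell to zero and lifted away, and the leaf stayed open. I can't rule out from the readings that something pressed over the 40 N arm and gripper-body limit, but the load appeared to be on the fingers. For the second leaf I turned the gripper with the door, and forces stayed under about 8 N.

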